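Present a fallen sample bottle to the code reader

TASK

The square sample bottle has fallen over: stand it upright on the bench, then carry it over the top of the tube rack to the code reader, whose window reads the code under the bottle. Finish while holding it there, still and upright, centred about a centimetre above the window with its sides parallel to the window's, and do not put it down or let go. Nothing may touch the reader or the rack of tubes, and the other things on the bench stay where they are.

Things in the scene. Friction and masses are not known exactly. Their poses are not given: they have to be found in the camera images.
- bottle: White bottle, 0.11-0.22 kg, 108 mm tall: square body 50 x 50 mm, flat sides up to 77 mm, short neck, round grey cap 38 mm across from 86 to 108 mm. Origin: centre of the foot; z from foot to cap; x, y square to the flat sides. Starts lying on a flat side (axis 25 mm above the bench) left or right of the rack, cap towards the robot within 30 degrees.
- reader: Code reader, a white box 120 x 120 x 46 mm fixed to the bench on the other side of the rack from the bottle. In the middle of its top a black bezel 84 mm square round a square glass window of 56 mm. Origin at the centre of its underside, x and y along its sides, z up.
- reader_window (a point): Centre of the reader's window on its top surface, 46 mm above the bench; x and y run parallel to the sides of the window, z up.
- rack: Grey tube rack full of white-capped centrifuge tubes, fixed to the bench between the bottle and the reader: 300 mm long (its x, roughly away from the robot), 70 mm wide (its y), the caps' tops 118 mm above the bench. Origin at the centre of its underside, z up.
- round_bottle: Bystander: round white bottle 52 mm in diameter, 95 mm tall, standing at the far side of the bench. Origin at the centre of its foot.
- jar: Bystander: round amber jar with a black lid, 56 mm in diameter, 55 mm tall, standing at the far side of the bench. Origin at the centre of its foot.
- spatula: Bystander: a thin steel laboratory spatula, 170 mm long and 8 mm thick, lying across the far left of the bench. Origin under the middle of it.
There are look-alikes about, which are no part of the job. What is shaped like the bottle but blue or red is not meant.

How it is judged:
By the outcome, as a careful person would: the job done as asked, in the order asked, and still so for the second after the job is handed in, while the arm keeps its last pose, push and grip.
It also fails if it takes over 67 s, if anything falls off the work surface, if the arm or the gripper's body presses on something with over 40 N, if the wrist force passes 120 N, or if a joint passes its speed limit or range.

ROBOT

A 6-joint arm with a two-finger parallel gripper is mounted at the origin on the work surface. World frame = base frame: x ahead of the robot, y to its left, z up, the work surface at z = 0. Lengths are in mm, angles in rad, forces in N, time in s.
With the tool pointing down it reaches from about 350 to 975 mm from the base axis. Payload 7.1 kg.
Tool frame: the origin (TCP) lies midway between the tips of the shut fingers; the grasp point (between the pads) lies pinch_z behind it (pinch_z is the distance from the TCP to the grasp point, in mm); z points along the fingers, y is the line along which they close (so a half turn about z gives the same grasp; the last joint's range is limited). The gripper opens to 88 mm and grips with 3 to 60 N. Pads are 20 mm wide; open, the fingers measure 115 mm over their backs; the gripper's body (75 mm by 178 mm) begins 61 mm behind the grasp point.
Start: joints at [-1.223, 0.423, 1.63, -0, 1.089, -0.019], TCP at [224.16, -583.401, 222.675] pointing down, gripper open.
Joint ranges: [-3, 3], [-0.9, 2.11], [0.09, 2.58], [-1.31, 4.45], [0.11, 2.69], [-2.54, 2.54]. Speed limits (rad/s): [2.39, 2.39, 3.01, 3.14, 3.14, 3.14].

INTERFACE

Orientations are given as a rotation vector (axis times angle).
In Python, from workcell import get_obs, get_image, close_job, pinch_z gives the robot as it stands.
- The arm moves only by the tool jog_arm, never from a script. Its argument "commands" is a list of rows, each a list of 3 entries, a list of its own where there are three numbers: the gripper command: -1 is shut, 1 is fully open, values between are in proportion, then the shift along the tool's x, y, z as a fraction of full scale, then the turn, a rotation vector about the tool's x, y, z as a fraction of full scale. In form: [[gripper, [tx, ty, tz], [rx, ry, rz]], ...]. A call has 1 to 10 rows; each row shifts and turns the commanded pose from where the row before left it, along the tool's axes as they then stand; what a row does not reach is not made up. Full scale, the value 1, is 0.1 m for a shift and 45 degrees for a turn. A row lasts 1/10 s, in which the tool goes at most 50 mm and 8.59 degrees, less where a joint would pass 70% of its speed; a pose out of reach is approached as far as the arm can. A call with a number of a shift or a turn outside -1 to 1 is refused whole. A call with a gripper value outside its range is refused whole. The fingers move at their own pace and stop on an object; the grip force is fixed at half the most. Time passes only in rows, so rows that do not move let the fingers close. It gives the time, the measured TCP pose, the force, the opening and the grip force at its end, in the units of the state.
- get_obs(): the state, without advancing time (a new reading comes with each control period).
- get_image(name): name is "scene" or "side" or "wrist"; returns a dict with "image" (420x560x3 uint8, blue, green, red), "z_map" (420x560 float32, mm along the optical axis (not along the pixel's ray), 0 where there is no reading), "intrinsics" (3x3 intrinsics, pixels), "k1" (the pictures are not rectified: a ray, as slopes to the right and down, at radius r is drawn at 1 + k1 r^2 times it, then the intrinsics apply), "eye" and "orientation" of the camera in the world; the wrist camera has in their place "mount" (4x4, takes a point from camera to tool coordinates, whose origin is the TCP and whose axes are the flange's). Camera axes: x right, y down, z forward; pixel columns grow to the right and rows downward; lengths in mm; the calibration is good to about 2 mm. A picture is of the moment at which its call begins: read the wrist's pose just before it.
- close_job(): hands the job in; it is judged then, once.
The state is a dict: "t": time; "qpos": joint angles; "qvel": joint speeds; "joint_torque": joint torques, N m; "ee_pos": TCP position; "orientation": TCP orientation; "ft_force": force on the tool from outside, world axes, zero at the start; "moment": the same for the moment, N m; "width": finger opening in mm; "grasp_force": force on a finger pad.
Only numpy, scipy, OpenCV 4.12 (cv2) and the standard library are available. Lean on these libraries where they do the work, as an engineer would, in place of code of your own. Each camera call takes 0.05 s, during which the arm holds its last target. There are 200 camera calls.

## Working session

There is one attempt and no reset: what is moved stays moved. The work goes in short steps, Python scripts to look and compute and a tool call to move; the robot and the scene stay as the last step left them, time stands still between calls to the robot, and variables do not carry over. Pictures are saved under pics/ and viewed, at most 10 in all, crops included, and the job is handed in when it is done.

Besides the shell and the picture viewer there is one more tool, called after "Emit:" by a JSON object that holds its "fn" and its "kwargs", one argument or row to a line. jog_arm: Moves the arm, as the interface text tells. Its arguments: {"type":"object","properties":{"commands":{"type":"array","items":{"type":"array"}}},"required":["commands"]}

```bash
mkdir -p pics
cat > h.py <<'E'
import numpy as np, cv2
from scipy.spatial.transform import Rotation as R
from workcell import get_obs, get_image, close_job, pinch_z
def campose(d,o=None):
    if 'mount' in d:
        T=np.eye(4);T[:3,:3]=R.from_rotvec(o['orientation']).as_matrix();T[:3,3]=o['ee_pos']
        T=T@np.array(d['mount']);return T[:3,:3],T[:3,3]
    q=np.array(d['orientation'])
    m=R.from_rotvec(q).as_matrix() if q.shape==(3,) else (q if q.shape==(3,3) else None)
    return m,np.array(d['eye'])
def rays(d,uv):
    K=np.array(d['intrinsics']);uv=np.atleast_2d(uv).astype(float)
    s=np.c_[(uv[:,0]-K[0,2])/K[0,0],(uv[:,1]-K[1,2])/K[1,1]];u=s.copy()
    for _ in range(20): u=s/(1+d['k1']*(u**2).sum(1,keepdims=True))
    return np.c_[u,np.ones(len(u))]
def cloud(d,o=None):
    h,w=d['z_map'].shape;v,u=np.mgrid[:h,:w]
    m,e=campose(d,o);p=rays(d,np.c_[u.ravel(),v.ravel()])*d['z_map'].reshape(-1,1)
    return (p@m.T+e).reshape(h,w,3)
def onplane(d,uv,z,o=None):
    m,e=campose(d,o);r=rays(d,uv)@m.T
    return e+r*((z-e[2])/r[:,2])[:,None]
E
python3 - <<'E'
from h import *
import pickle
o=get_obs();print(o,pinch_z)
for n in ['scene','side','wrist']:
    d=get_image(n);pickle.dump((d,o),open(n+'0.pkl','wb'))
    print(n,{k:v for k,v in d.items() if k not in('image','z_map')})
    cv2.imwrite(f'pics/{n}0.png',d['image'])
E
```

```text
{'t': 0.0, 'qpos': array([-1.22297724e+00,  4.23863555e-01,  1.63067755e+00,  1.21702803e-05,
        1.08857756e+00, -1.90078336e-02]), 'qvel': array([ 0.00030013, -0.00103442, -0.00061245,  0.00076334,  0.00123091,
        0.00078255]), 'joint_torque': array([-4.06301378e-04, -5.44633055e+01, -2.73667216e+01,  6.42993045e-02,
        2.26776511e-02, -9.77699688e-05]), 'ee_pos': array([ 223.9955738 , -582.89567499,  221.89239788]), 'orientation': array([-3.08741794e+00, -5.72701518e-01,  3.75433411e-04]), 'ft_force': array([ 0.64200511, -0.25828362, -0.47099065]), 'moment': array([ 0.01014353, -0.01097888,  0.02405674]), 'grasp_force': 0.0, 'width': 87.62107076589162} 18.700000000000003
scene {'intrinsics': array([[502.73910876,   0.        , 279.42613267],
       [  0.        , 502.73910876, 207.56013804],
       [  0.        ,   0.        ,   1.        ]]), 'k1': -0.05779057468827241, 'eye': array([1310.42435744,  356.07130057,  775.76315623]), 'orientation': array([-1.23477809, -2.25551114,  1.01935191])}
side {'intrinsics': array([[410.35212065,   0.        , 277.46131335],
       [  0.        , 410.35212065, 201.02273128],
       [  0.        ,   0.        ,   1.        ]]), 'k1': -0.0959337023855996, 'eye': array([471.22639986, 498.05921453, 805.59886506]), 'orientation': array([-0.40077869,  2.83796055, -1.01874281])}
wrist {'intrinsics': array([[320.11924091,   0.        , 283.37276942],
       [  0.        , 320.11924091, 212.37578285],
       [  0.        ,   0.        ,   1.        ]]), 'k1': -0.07463797610441884, 'mount': array([[ 2.62240536e-04, -9.63613363e-01, -2.67299866e-01,
         7.39613489e+01],
       [ 9.99999964e-01,  2.36912161e-04,  1.27006434e-04,
         7.90870874e-01],
       [-5.90585082e-05, -2.67299889e-01,  9.63613390e-01,
        -1.61414908e+02],
       [ 0.00000000e+00,  0.00000000e+00,  0.00000000e+00,
         1.00000000e+00]])}
```

View pics/scene0.png

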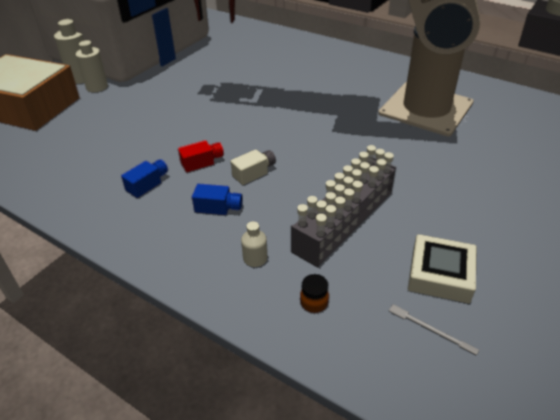

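View pics/side0.png

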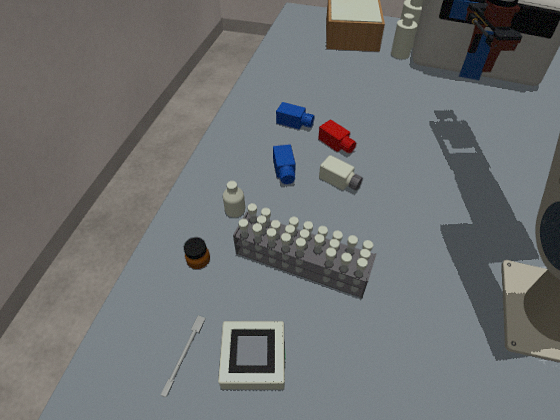

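The scene view shows the candidates: white bottle with grey cap (252,165), red (200,155), blue (145,178) and blue (215,199). Only the white one matches the description. In the side view it is at (340,174), with the rack at (305,250) and the reader at (252,353). I'll confirm it in an enlarged crop and measure.

Run:
```python
from h import *
import pickle
S,o=pickle.load(open('scene0.pkl','rb'));D,_=pickle.load(open('side0.pkl','rb'))
a=cv2.resize(S['image'][140:190,220:285],(520,400),interpolation=cv2.INTER_CUBIC)
b=cv2.resize(D['image'][150:195,310:370],(480,360),interpolation=cv2.INTER_CUBIC)
c=cv2.resize(D['image'][310:400,210:295],(425,450))
cv=np.zeros((600,800,3),np.uint8);cv[:300,:390]=cv2.resize(a,(390,300));cv[:300,400:800]=cv2.resize(b,(400,300));cv[300:,:283]=cv2.resize(c,(283,300))
e=cv2.resize(S['image'][230:305,400:485],(340,300));cv[300:,300:640]=e
cv2.imwrite('pics/crop.png',cv)
for n,d,box in(('scene',S,(220,285,140,190)),('side',D,(310,370,150,195))):
    P=cloud(d);x0,x1,y0,y1=box
    p=P[y0:y1,x0:x1].reshape(-1,3);p=p[(p[:,2]>8)&(p[:,2]<80)]
    t=p[(p[:,2]>44)]
    r=cv2.minAreaRect(t[:,:2].astype(np.float32));print(n,'bottle top z',np.median(t[:,2]),r,len(t)); print(cv2.boxPoints(r).round(1).tolist())
    r=cv2.minAreaRect(p[:,:2].astype(np.float32));print(' all',r)
for n,d,box in(('scene',S,(400,485,230,305)),('side',D,(210,295,310,400))):
    P=cloud(d);x0,x1,y0,y1=box
    p=P[y0:y1,x0:x1];g=d['image'][y0:y1,x0:x1].max(2)
    m=(p[...,2]>40)&(p[...,2]<60)
    r=cv2.minAreaRect(p[m][:,:2].astype(np.float32));print(n,'reader z',np.median(p[m][:,2]),r)
    r=cv2.minAreaRect(p[m&(g<50)][:,:2].astype(np.float32));print('  dark',r)
for n,d,box in(('scene',S,(285,405,135,270)),('side',D,(225,385,195,300))):
    P=cloud(d);x0,x1,y0,y1=box
    p=P[y0:y1,x0:x1].reshape(-1,3);m=(p[:,2]>60)&(p[:,2]<140)
    print(n,'rack',np.percentile(p[m][:,2],99),cv2.minAreaRect(p[m][:,:2].astype(np.float32)))
    for q in cv2.boxPoints(cv2.minAreaRect(p[m][:,:2].astype(np.float32))): print(q)
for n,d,uv in(('scene',S,(400,150)),('scene',S,(250,300)),('side',D,(300,330)),('side',D,(250,100))):
    print('bench',cloud(d)[uv[1],uv[0]])
```

```text
scene bottle top z 50.948003930415325 ((545.765380859375, -250.638916015625), (194.63510131835938, 131.0797576904297), 38.32948303222656) 528
[[428.79998779296875, -259.6000061035156], [510.1000061035156, -362.3999938964844], [662.7999877929688, -241.6999969482422], [581.5, -138.89999389648438]]
 all ((543.9544067382812, -249.85777282714844), (194.7857208251953, 137.24777221679688), 39.20175552368164)
side bottle top z 48.62615488131314 ((520.5357055664062, -249.63455200195312), (52.266822814941406, 104.892333984375), 67.53475952148438) 446
[[462.1000061035156, -253.6999969482422], [559.0, -293.79998779296875], [579.0, -245.5], [482.1000061035156, -205.39999389648438]]
 all ((508.84112548828125, -292.07269287109375), (143.2727813720703, 111.49580383300781), 75.14984130859375)
scene reader z 46.14052783406635 ((595.9073486328125, 256.35601806640625), (122.2634506225586, 120.12425994873047), 16.669485092163086)
  dark ((594.192138671875, 256.56317138671875), (80.88736724853516, 78.7923812866211), 16.672855377197266)
side reader z 45.16138323429419 ((594.515625, 257.2857666015625), (119.62631225585938, 119.94706726074219), 15.663158416748047)
  dark ((594.7026977539062, 257.03515625), (82.49066162109375, 81.81474304199219), 16.447242736816406)
scene rack 121.41474587407103 ((555.6491088867188, 20.539047241210938), (72.4598159790039, 304.2444152832031), 83.63783264160156)
[400.44904     1.3893433]
[702.81976  -32.324806]
[710.8492   39.68875]
[408.47845  73.4029 ]
side rack 119.81220763263201 ((594.002685546875, 10.249755859375), (113.39264678955078, 382.88250732421875), 75.32146453857422)
[394.44293     3.9142075]
[764.8292  -93.10652]
[793.56244   16.585304]
[423.17615 113.60603]
bench [238.71599759  19.81201024   2.09802258]
bench [848.91788103 -28.86135326   2.68733389]
bench [521.11759464 175.95479515   2.08924224]
bench [ 864.37687653 -524.11800413   -2.95359979]
```

View pics/crop.png

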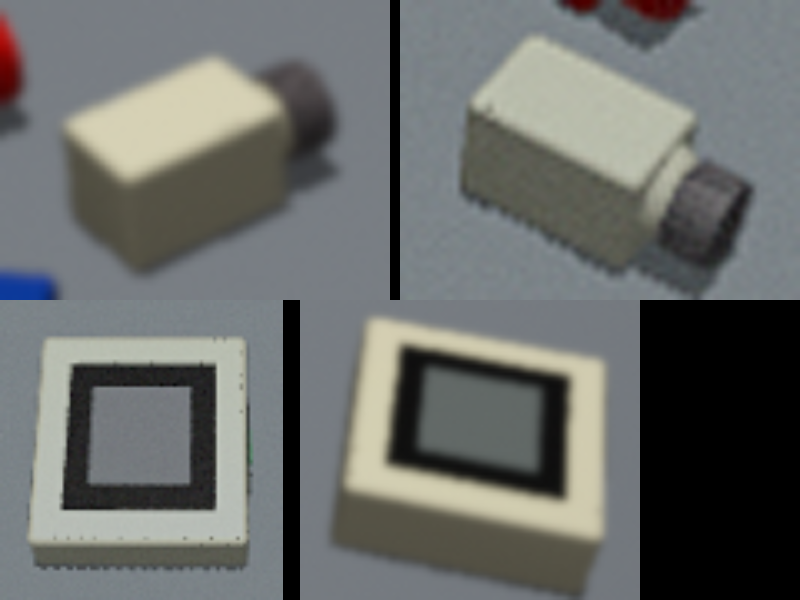

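The crop confirms it: white square bottle, grey ribbed cap pointing towards the robot. Its top-face corners can be read in both views, as can the reader's bezel. Next I'll work out the bottle pose and the neighbours' positions.

```bash
cat >> h.py <<'E'
def plan(p,Rg,o=None):
    "fractions: turn first (TCP fixed), then shift in the goal's tool axes; and shift in present axes"
    o=o or get_obs();Rc=R.from_rotvec(o['orientation']);d=np.array(p)-o['ee_pos']
    print('now',o['ee_pos'].round(1),'turn',((Rc.inv()*Rg).as_rotvec()/(np.pi/4)).round(3),'shift after',(Rg.inv().apply(d)/100).round(3),'shift before',(Rc.inv().apply(d)/100).round(3))
def tool(zdir,ydir):
    z=np.array(zdir,float);z/=np.linalg.norm(z);y=np.array(ydir,float);y-=z*(y@z);y/=np.linalg.norm(y)
    return R.from_matrix(np.c_[np.cross(y,z),y,z])
E
python3 - <<'E'
from h import *
import pickle
S,o=pickle.load(open('scene0.pkl','rb'));D,_=pickle.load(open('side0.pkl','rb'))
A=np.array([(66,128),(208,58),(288,100),(128,182)])/6+[220,140]-.4
B=np.array([(70,105),(135,38),(292,120),(232,187)])/6.667+[310,150]-.4
a=onplane(S,A,50);b=onplane(D,B,50);print(a.round(1),b.round(1))
# foot edges: scene (0,3)?? print edge lengths
for q in(a,b): print(np.linalg.norm(np.roll(q,-1,0)-q,axis=1).round(1),q.mean(0).round(1),[round(np.degrees(np.arctan2(*(np.roll(q,-1,0)-q)[i][1::-1])),1) for i in range(4)])
capS=onplane(S,[220+300/6,140+110/6],25);print('cap',capS, onplane(D,[310+305/6.667,150+215/6.667],25))
for n,uv in(('blue1',(190,208)),('red',(337,143)),('blue2',(284,172)),('blue2top',(284,150)),('redcap',(349,148)),('round',(233,190))):
    pass
P=cloud(D)
for n,uv in(('red',(335,132)),('redcap',(348,143)),('blue2',(284,155)),('blue2cap',(287,174)),('round',(233,187))): print(n,P[uv[1],uv[0]].round(0))
print(R.from_rotvec(o['orientation']).as_matrix().round(3))
E
```

```text
[[ 561.6 -288.6   50. ]
 [ 491.9 -267.7   50. ]
 [ 498.9 -222.9   50. ]
 [ 577.2 -246.1   50. ]] [[ 576.2 -244.4   50. ]
 [ 559.3 -287.8   50. ]
 [ 492.1 -260.2   50. ]
 [ 508.2 -219.    50. ]]
[72.8 45.3 81.7 45.3] [ 532.4 -256.3   50. ] [np.float64(163.3), np.float64(81.1), np.float64(-16.5), np.float64(-110.1)]
[46.5 72.7 44.2 72.5] [ 533.9 -252.9   50. ] [np.float64(-111.2), np.float64(157.7), np.float64(68.7), np.float64(-20.4)]
cap [[ 475.05563239 -232.80439133   25.        ]] [[ 478.39290803 -234.95914348   25.        ]]
red [ 564. -383.   51.]
redcap [ 522. -362.   38.]
blue2 [ 676. -257.   49.]
blue2cap [ 651. -197.   44.]
round [750. -78.  93.]
[[ 0.933  0.359 -0.001]
 [ 0.359 -0.933  0.001]
 [ 0.    -0.002 -1.   ]]
```

```bash
cat > g.py <<'E'
from h import *
u=np.array([np.cos(np.radians(159.5)),np.sin(np.radians(159.5)),0])
y=np.array([-.35,-.937,0]); k=np.array([0,0,1.])
body=np.array([533.5,-254,25])
def tilt(a): a=np.radians(a); return tool(-u*np.sin(a)-k*np.cos(a), np.cross(-k,-u))
E
python3 - <<'E'
from g import *
Rg=tilt(45);z=Rg.as_matrix()[:,2]
G=body+16.5*u+[0,0,2]; T=G+pinch_z*z
print(T);plan(T-120*z,Rg)
o=get_obs();Rc=R.from_rotvec(o['orientation'])
R1=tilt(0);print((Rc.inv()*R1).as_rotvec()/(np.pi/4),(R1.inv()*Rg).as_rotvec()/(np.pi/4))
E
```

```text
[ 530.43042858 -252.85233427   13.77710319]
now [ 224.  -583.   222.1] turn [-0.363  0.956  0.873] shift after [-0.261 -4.166  1.485] shift before [ 3.409 -2.544  1.237]
[-1.36801047e-03  5.48298590e-04  9.22629952e-01] [ 3.62644072e-17  1.00000000e+00 -7.25288143e-17]
```

Emit:
{"fn": "jog_arm", "kwargs": {
  "commands": [
    [1, [0, 0, 0], [-0.0363, 0.0956, 0.0873]],
    [1, [0, 0, 0], [-0.0363, 0.0956, 0.0873]],
    [1, [0, 0, 0], [-0.0363, 0.0956, 0.0873]],
    [1, [0, 0, 0], [-0.0363, 0.0956, 0.0873]],
    [1, [0, 0, 0], [-0.0363, 0.0956, 0.0873]],
    [1, [0, 0, 0], [-0.0363, 0.0956, 0.0873]],
    [1, [0, 0, 0], [-0.0363, 0.0956, 0.0873]],
    [1, [0, 0, 0], [-0.0363, 0.0956, 0.0873]],
    [1, [0, 0, 0], [-0.0363, 0.0956, 0.0873]],
    [1, [0, 0, 0], [-0.0363, 0.0956, 0.0873]]
  ]
}}

```text
t: 1.15
ee_pos: [223.7, -583.6, 222.8]
orientation: [2.734, -0.499, 1.139]
ft_force: [0.2, -0.5, -0.2]
width: 88.0
grasp_force: 0.0
```

Emit:
{"fn": "jog_arm", "kwargs": {
  "commands": [
    [1, [-0.02, -0.3, 0.1], [0, 0, 0]],
    [1, [-0.02, -0.3, 0.1], [0, 0, 0]],
    [1, [-0.02, -0.3, 0.1], [0, 0, 0]],
    [1, [-0.02, -0.3, 0.1], [0, 0, 0]],
    [1, [-0.02, -0.3, 0.1], [0, 0, 0]],
    [1, [-0.02, -0.3, 0.1], [0, 0, 0]],
    [1, [-0.02, -0.3, 0.1], [0, 0, 0]],
    [1, [-0.02, -0.3, 0.1], [0, 0, 0]],
    [1, [-0.02, -0.3, 0.1], [0, 0, 0]],
    [1, [-0.02, -0.3, 0.1], [0, 0, 0]]
  ]
}}

```text
t: 2.15
ee_pos: [382.4, -321.5, 137.5]
orientation: [2.737, -0.495, 1.135]
ft_force: [1.5, 0.5, 0.1]
width: 87.5
grasp_force: 0.0
```

Run:
```python
from g import *
Rg=tilt(45);z=Rg.as_matrix()[:,2]
T=body+16.5*u+[0,0,2]+pinch_z*z
plan(T-120*z,Rg);print(get_obs()['qpos'].round(2))
```

```text
now [ 382.4 -321.5  137.5] turn [ 0.001 -0.001  0.001] shift after [-0.064 -1.161  0.485] shift before [-0.064 -1.162  0.483]
[-0.98  0.37  2.41  2.18  0.53 -1.15]
```

Emit:
{"fn": "jog_arm", "kwargs": {
  "commands": [
    [1, [-0.01, -0.23, 0.05], [0, 0, 0]],
    [1, [-0.01, -0.23, 0.05], [0, 0, 0]],
    [1, [-0.01, -0.23, 0.05], [0, 0, 0]],
    [1, [-0.01, -0.23, 0.05], [0, 0, 0]],
    [1, [-0.02, -0.24, 0.05], [0, 0, 0]],
    [1, [0, 0, 0], [0, 0, 0]],
    [1, [0, 0, 0], [0, 0, 0]]
  ]
}}

```text
t: 2.85
ee_pos: [435.7, -217.8, 115.6]
orientation: [2.739, -0.492, 1.136]
ft_force: [0.6, -0.8, 0.2]
width: 87.9
grasp_force: 0.0
```

Run:
```python
from g import *
o=get_obs();d=get_image('wrist');cv2.imwrite('pics/w1.png',d['image'])
P=cloud(d,o);p=P.reshape(-1,3);g=d['image'].reshape(-1,3)
m=(p[:,2]>44)&(p[:,2]<56)&(abs(p[:,0]-533)<70)&(abs(p[:,1]+254)<60)
r=cv2.minAreaRect(p[m][:,:2].astype(np.float32));print(r,m.sum(),np.median(p[m][:,2]))
Rg=tilt(45);z=Rg.as_matrix()[:,2]
T=body+16.5*u+[0,0,2]+pinch_z*z
plan(T,Rg,o)
```

```text
((520.0225219726562, -252.61770629882812), (50.109928131103516, 106.674072265625), 69.66470336914062) 4064 49.054235505344636
now [ 435.7 -217.8  115.6] turn [-0.002 -0.001  0.002] shift after [-0.006 -0.004  1.434] shift before [-0.006 -0.002  1.434]
```

View pics/w1.png

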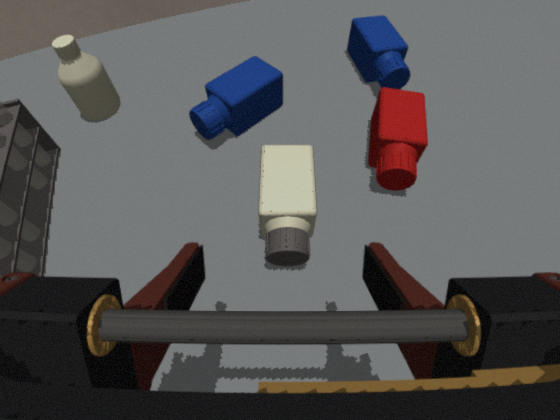

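The wrist view shows the white bottle at (288,200), axis aligned and centred between the fingers, with the neighbours well clear. I'll advance and grip.

Emit:
{"fn": "jog_arm", "kwargs": {
  "commands": [
    [1, [0, 0.02, 0.15], [0, 0, 0]],
    [1, [0, 0, 0.15], [0, 0, 0]],
    [1, [0, 0, 0.15], [0, 0, 0]],
    [1, [0, 0, 0.15], [0, 0, 0]],
    [1, [0, 0, 0.15], [0, 0, 0]],
    [1, [0, 0, 0.15], [0, 0, 0]],
    [1, [0, 0, 0.15], [0, 0, 0]],
    [1, [0, 0, 0.15], [0, 0, 0]],
    [1, [0, 0, 0.15], [0, 0, 0]],
    [1, [0, 0, 0.08], [0, 0, 0]]
  ]
}}

```text
t: 3.9
ee_pos: [530.2, -256.8, 14.0]
orientation: [2.737, -0.495, 1.136]
ft_force: [-0.6, 0.3, 0.5]
width: 88.1
grasp_force: 0.0
```

Emit:
{"fn": "jog_arm", "kwargs": {
  "commands": [
    [1, [0, 0, 0], [0, 0, 0]],
    [-1, [0, 0, 0], [0, 0, 0]],
    [-1, [0, 0, 0], [0, 0, 0]],
    [-1, [0, 0, 0], [0, 0, 0]],
    [-1, [0, 0, 0], [0, 0, 0]],
    [-1, [0, 0, 0], [0, 0, 0]],
    [-1, [0, 0, 0], [0, 0, 0]],
    [-1, [0, 0, 0], [0, 0, 0]],
    [-1, [0, 0, 0], [0, 0, 0]],
    [-1, [0, 0, 0], [0, 0, 0]]
  ]
}}

```text
t: 4.9
ee_pos: [529.5, -255.6, 14.9]
orientation: [2.737, -0.494, 1.136]
ft_force: [-2.7, 0.6, 5.8]
width: 49.6
grasp_force: 30.0
```

Emit:
{"fn": "jog_arm", "kwargs": {
  "commands": [
    [-1, [0.04, 0, -0.04], [0, 0, 0]],
    [-1, [0.08, 0, -0.08], [0, 0, 0]],
    [-1, [0.1, 0, -0.1], [0, 0, 0]],
    [-1, [0.1, 0, -0.1], [0, 0, 0]],
    [-1, [0.1, 0, -0.1], [0, 0, 0]],
    [-1, [0.1, 0, -0.1], [0, 0, 0]],
    [-1, [0.1, 0, -0.1], [0, 0, 0]],
    [-1, [0.1, 0, -0.1], [0, 0, 0]],
    [-1, [0.1, 0, -0.1], [0, 0, 0]],
    [-1, [0.08, 0, -0.08], [0, 0, 0]]
  ]
}}

```text
t: 5.9
ee_pos: [529.0, -255.5, 142.7]
orientation: [2.738, -0.494, 1.134]
ft_force: [1.2, 0.6, -1.5]
width: 49.7
grasp_force: 30.0
```

Emit:
{"fn": "jog_arm", "kwargs": {
  "commands": [
    [-1, [0, 0, 0], [0, -0.05, 0]],
    [-1, [0, 0, 0], [0, -0.1, 0]],
    [-1, [0, 0, 0], [0, -0.1, 0]],
    [-1, [0, 0, 0], [0, -0.1, 0]],
    [-1, [0, 0, 0], [0, -0.1, 0]],
    [-1, [0, 0, 0], [0, -0.1, 0]],
    [-1, [0, 0, 0], [0, -0.1, 0]],
    [-1, [0, 0, 0], [0, -0.1, 0]],
    [-1, [0, 0, 0], [0, -0.1, 0]],
    [-1, [0, 0, 0], [0, -0.1, 0]]
  ]
}}

```text
t: 6.9
ee_pos: [542.2, -227.5, 141.4]
orientation: [-2.998, 0.483, -0.782]
ft_force: [-0.1, 0.5, -1.1]
width: 50.2
grasp_force: 30.0
```

Emit:
{"fn": "jog_arm", "kwargs": {
  "commands": [
    [-1, [0, 0, 0], [0, -0.1, 0]],
    [-1, [0, 0, 0], [0, -0.1, 0]],
    [-1, [0, 0, 0], [0, -0.1, 0]],
    [-1, [0, 0, 0], [0, -0.1, 0]],
    [-1, [0, 0, 0], [0, -0.1, 0]],
    [-1, [0, 0, 0], [0, -0.1, 0]],
    [-1, [0, 0, 0], [0, -0.1, 0]],
    [-1, [0, 0, 0], [0, -0.1, 0]],
    [-1, [0, 0, 0], [0, -0.1, 0]],
    [-1, [0, 0, 0], [0, -0.1, 0]]
  ]
}}

```text
t: 7.9
ee_pos: [543.7, -226.9, 141.9]
orientation: [-2.962, 0.424, 0.389]
ft_force: [0.3, -0.4, -1.7]
width: 50.2
grasp_force: 30.0
```

Emit:
{"fn": "jog_arm", "kwargs": {
  "commands": [
    [-1, [0, 0, 0], [0, -0.05, 0]],
    [-1, [0, 0, 0], [0, 0, 0]],
    [-1, [0, 0, 0], [0, 0, 0]]
  ]
}}

```text
t: 8.2
ee_pos: [543.4, -226.7, 141.3]
orientation: [-2.95, 0.42, 0.442]
ft_force: [-0.2, 0.2, -0.9]
width: 49.8
grasp_force: 30.0
```

Run:
```python
from g import *
o=get_obs();plan(o['ee_pos'],tilt(-45),o);print(o['qpos'].round(2))
d=get_image('scene');s=get_image('side')
P=cloud(d)
for n,c in(('scene',d),('side',s)):
    p=cloud(c).reshape(-1,3);m=np.linalg.norm(p[:,:2]-o['ee_pos'][:2],axis=1)<60
    q=p[m&(p[:,2]>15)];print(n,len(q),q[:,2].min() if len(q) else 0)
cv=np.zeros((420,700,3),np.uint8);cv[:,:350]=cv2.resize(d['image'][70:238,180:320],(350,420));cv[:,350:]=cv2.resize(s['image'][60:228,280:420],(350,420))
cv2.imwrite('pics/up.png',cv)
```

```text
now [ 543.4 -226.7  141.3] turn [-0.053 -0.601  0.125] shift after [0. 0. 0.] shift before [0. 0. 0.]
[-0.44  0.62  1.55  0.04  1.3   1.4 ]
scene 2063 104.07671985447473
side 4290 96.59133332146973
```

View pics/up.png

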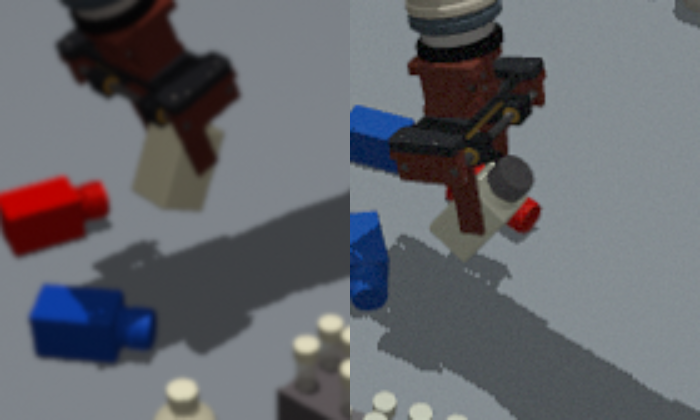

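The turn fell short near the wrist singularity. The bottle is still held, with its foot pointing down and away at about 27° from upright. I'll finish the turn.

Emit:
{"fn": "jog_arm", "kwargs": {
  "commands": [
    [-1, [0, 0, 0], [-0.005, -0.06, 0.0125]],
    [-1, [0, 0, 0], [-0.005, -0.06, 0.0125]],
    [-1, [0, 0, 0], [-0.005, -0.06, 0.0125]],
    [-1, [0, 0, 0], [-0.005, -0.06, 0.0125]],
    [-1, [0, 0, 0], [-0.005, -0.06, 0.0125]],
    [-1, [0, 0, 0], [-0.005, -0.06, 0.0125]],
    [-1, [0, 0, 0], [-0.005, -0.06, 0.0125]],
    [-1, [0, 0, 0], [-0.005, -0.06, 0.0125]],
    [-1, [0, 0, 0], [-0.005, -0.06, 0.0125]],
    [-1, [0, 0, 0], [-0.005, -0.06, 0.0125]]
  ]
}}

```text
t: 9.3
ee_pos: [543.6, -226.9, 142.1]
orientation: [-2.737, 0.496, 1.133]
ft_force: [-0.6, -1.4, -1.6]
width: 49.9
grasp_force: 30.0
```

Emit:
{"fn": "jog_arm", "kwargs": {
  "commands": [
    [-1, [0, 0, 0], [0, 0, 0]],
    [-1, [0, 0, 0], [0, 0, 0]]
  ]
}}

```text
t: 9.5
ee_pos: [543.5, -226.8, 141.6]
orientation: [-2.738, 0.495, 1.131]
ft_force: [0.4, 0.4, -1.6]
width: 50.0
grasp_force: 30.0
```

Run:
```python
from g import *
o=get_obs();plan(o['ee_pos'],tilt(-45),o);print(o['qpos'].round(2))
s=get_image('side');d=get_image('scene');w=get_image('wrist')
cv=np.zeros((420,750,3),np.uint8);cv[:,:250]=cv2.resize(d['image'][80:248,190:290],(250,420));cv[:,250:500]=cv2.resize(s['image'][60:228,300:400],(250,420));cv[:188,500:]=cv2.resize(w['image'],(250,188))
cv2.imwrite('pics/up2.png',cv)
```

```text
now [ 543.5 -226.8  141.6] turn [-0.003 -0.002  0.001] shift after [0. 0. 0.] shift before [0. 0. 0.]
[-0.4   0.87  1.24 -0.03  1.82  1.53]
```

View pics/up2.png

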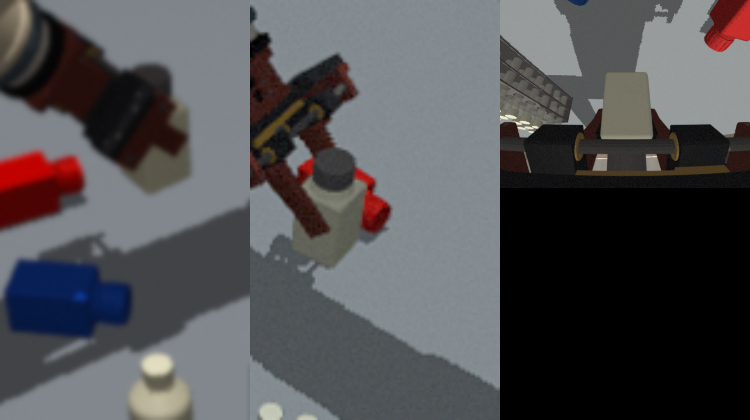

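The bottle is upright in both views, cap on top, with about 10 cm of air underneath. I'll move it away from the blue bottle and lower it.

Emit:
{"fn": "jog_arm", "kwargs": {
  "commands": [
    [-1, [-0.1, 0, 0.1], [0, 0, 0]],
    [-1, [-0.1, 0, 0.1], [0, 0, 0]],
    [-1, [-0.1, 0, 0.1], [0, 0, 0]],
    [-1, [-0.1, 0, 0.1], [0, 0, 0]],
    [-1, [-0.1, 0, 0.1], [0, 0, 0]],
    [-1, [0.1, 0, 0.1], [0, 0, 0]],
    [-1, [0.1, 0, 0.1], [0, 0, 0]],
    [-1, [0.1, 0, 0.1], [0, 0, 0]],
    [-1, [0.1, 0, 0.1], [0, 0, 0]],
    [-1, [0.1, 0, 0.1], [0, 0, 0]]
  ]
}}

```text
t: 10.65
ee_pos: [477.5, -201.8, 69.1]
orientation: [-2.736, 0.495, 1.133]
ft_force: [-0.2, -0.3, -1.1]
width: 50.0
grasp_force: 30.0
```

Emit:
{"fn": "jog_arm", "kwargs": {
  "commands": [
    [-1, [0.07, 0, 0.07], [0, 0, 0]],
    [-1, [0.05, 0, 0.05], [0, 0, 0]],
    [-1, [0.03, 0, 0.03], [0, 0, 0]],
    [-1, [0.01, 0, 0.01], [0, 0, 0]],
    [-1, [0, 0, 0], [0, 0, 0]],
    [-1, [0, 0, 0], [0, 0, 0]]
  ]
}}

```text
t: 11.25
ee_pos: [477.9, -202.0, 48.8]
orientation: [-2.738, 0.496, 1.131]
ft_force: [-0.3, -0.7, -0.8]
width: 49.5
grasp_force: 30.0
```

Creep down to contact.

Emit:
{"fn": "jog_arm", "kwargs": {
  "commands": [
    [-1, [0.015, 0, 0.015], [0, 0, 0]],
    [-1, [0.01, 0, 0.01], [0, 0, 0]],
    [-1, [0.01, 0, 0.01], [0, 0, 0]],
    [-1, [0, 0, 0], [0, 0, 0]]
  ]
}}

```text
t: 11.65
ee_pos: [477.7, -201.8, 44.1]
orientation: [-2.737, 0.496, 1.133]
ft_force: [0.0, 0.2, 4.4]
width: 50.0
grasp_force: 30.0
```

Emit:
{"fn": "jog_arm", "kwargs": {
  "commands": [
    [-1, [0.01, 0, 0.01], [0, 0, 0]],
    [-1, [0, 0, 0], [0, 0, 0]]
  ]
}}

```text
t: 11.85
ee_pos: [477.7, -201.9, 44.1]
orientation: [-2.736, 0.495, 1.134]
ft_force: [-0.0, 0.8, 13.5]
width: 49.8
grasp_force: 30.0
```

Emit:
{"fn": "jog_arm", "kwargs": {
  "commands": [
    [-1, [0.007, 0, 0.007], [0, 0, 0]],
    [-1, [0, 0, 0], [0, 0, 0]]
  ]
}}

```text
t: 12.05
ee_pos: [477.8, -201.9, 44.1]
orientation: [-2.736, 0.495, 1.135]
ft_force: [-0.5, 1.0, 19.5]
width: 49.8
grasp_force: 30.0
```

The foot is on the bench. Release, then back off along the tool.

Emit:
{"fn": "jog_arm", "kwargs": {
  "commands": [
    [-1, [-0.01, 0, -0.01], [0, 0, 0]],
    [1, [0, 0, 0], [0, 0, 0]],
    [1, [0, 0, 0], [0, 0, 0]],
    [1, [0, 0, 0], [0, 0, 0]],
    [1, [0, 0, 0], [0, 0, 0]],
    [1, [0, 0, 0], [0, 0, 0]],
    [1, [0, 0, 0], [0, 0, 0]],
    [1, [0, 0, 0], [0, 0, 0]]
  ]
}}

```text
t: 12.85
ee_pos: [477.5, -201.8, 42.3]
orientation: [-2.737, 0.495, 1.133]
ft_force: [-0.1, 0.7, 1.1]
width: 88.0
grasp_force: 0.0
```

Emit:
{"fn": "jog_arm", "kwargs": {
  "commands": [
    [1, [0, 0, -0.1], [0, 0, 0]],
    [1, [0, 0, -0.2], [0, 0, 0]],
    [1, [0, 0, -0.2], [0, 0, 0]],
    [1, [0, 0, -0.2], [0, 0, 0]],
    [1, [0, 0, -0.2], [0, 0, 0]],
    [1, [0, 0, -0.2], [0, 0, 0]],
    [1, [0, 0, -0.2], [0, 0, 0]],
    [1, [0, 0, -0.2], [0, 0, 0]],
    [1, [0, 0, 0], [0, 0, 0]]
  ]
}}

```text
t: 13.75
ee_pos: [579.2, -240.2, 150.7]
orientation: [-2.741, 0.496, 1.125]
ft_force: [-0.9, 0.5, 0.3]
width: 87.9
grasp_force: 0.0
```

Run:
```python
from g import *
o=get_obs();print(o['ee_pos'],o['width'],o['qpos'].round(2))
s=get_image('side');d=get_image('scene');w=get_image('wrist')
for n,c in(('scene',d),('side',s),('wrist',w)):
    p=cloud(c,o).reshape(-1,3);m=np.linalg.norm(p[:,:2]-[488,-206],axis=1)<70
    q=p[m&(p[:,2]>92)&(p[:,2]<116)]
    if len(q)>5:print(n,'cap',len(q),q[:,2].max(),cv2.minEnclosingCircle(q[:,:2].astype(np.float32)))
    q=p[m&(p[:,2]>20)&(p[:,2]<75)]
    if len(q)>5:print(n,'body',cv2.minAreaRect(q[:,:2].astype(np.float32)))
cv=np.zeros((420,750,3),np.uint8);cv[:,:250]=cv2.resize(d['image'][80:248,230:330],(250,420));cv[:,250:500]=cv2.resize(s['image'][60:228,310:410],(250,420));cv[:188,500:]=cv2.resize(w['image'],(250,188))
cv2.imwrite('pics/st.png',cv)
```

```text
[ 579.15925858 -240.19521112  150.69786897] 87.85818925881249 [-0.4   0.91  1.12 -0.03  1.89  1.53]
scene cap 206 113.57288417851532 ((488.7607421875, -203.4736328125), 21.586750030517578)
scene body ((503.336669921875, -196.59121704101562), (38.578330993652344, 66.06700134277344), 23.867238998413086)
side cap 206 109.87526803540345 ((485.7558288574219, -202.25094604492188), 19.89932632446289)
side body ((487.6327209472656, -200.89341735839844), (50.120277404785156, 51.44456100463867), 70.60763549804688)
wrist cap 1342 110.10189997965553 ((492.171630859375, -207.656982421875), 19.870431900024414)
wrist body ((513.365966796875, -215.3859100341797), (50.19922637939453, 7.234198093414307), 69.64314270019531)
```

View pics/st.png

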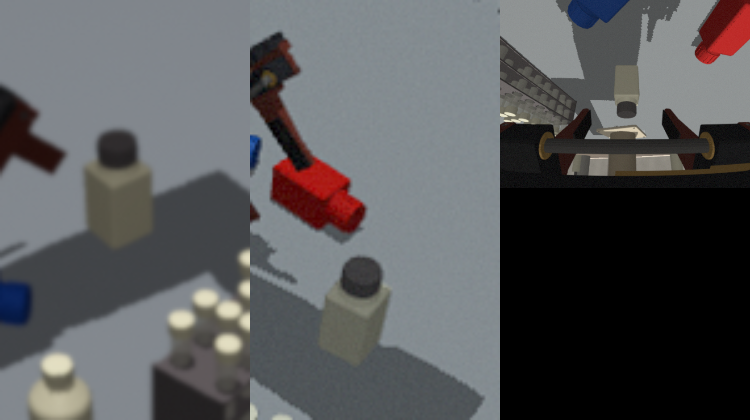

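The bottle stands upright on the bench at about (488.5,-204.5); cap at (118,148) in the left crop. I'll turn the tool to vertical and go above it.

Emit:
{"fn": "jog_arm", "kwargs": {
  "commands": [
    [1, [0, 0, 0], [0, 0.1, 0]],
    [1, [0, 0, 0], [0, 0.1, 0]],
    [1, [0, 0, 0], [0, 0.1, 0]],
    [1, [0, 0, 0], [0, 0.1, 0]],
    [1, [0, 0, 0], [0, 0.1, 0]],
    [1, [0, 0, 0], [0, 0.1, 0]],
    [1, [0, 0, 0], [0, 0.1, 0]],
    [1, [0, 0, 0], [0, 0.1, 0]],
    [1, [0, 0, 0], [0, 0.1, 0]],
    [1, [0, 0, 0], [0, 0.1, 0]]
  ]
}}

```text
t: 14.9
ee_pos: [575.5, -238.8, 148.0]
orientation: [-3.089, 0.561, -0.004]
ft_force: [-0.1, 0.9, -0.5]
width: 87.7
grasp_force: 0.0
```

Emit:
{"fn": "jog_arm", "kwargs": {
  "commands": [
    [1, [0, 0, 0], [0, 0, 0]]
  ]
}}

```text
t: 15.0
ee_pos: [573.8, -238.1, 147.9]
orientation: [-3.089, 0.561, 0.003]
ft_force: [-0.5, 0.3, 0.2]
width: 87.4
grasp_force: 0.0
```

Run:
```python
from g import *
plan([488.5,-204.5,150],tilt(0));print(get_obs()['qpos'].round(2))
```

```text
now [ 573.8 -238.1  147.9] turn [-0.003  0.003 -0.002] shift after [-0.916 -0.016 -0.021] shift before [-0.917 -0.014 -0.019]
[-0.41  0.51  1.69  0.    0.95  1.52]
```

Emit:
{"fn": "jog_arm", "kwargs": {
  "commands": [
    [1, [-0.15, 0, 0], [0, 0, 0]],
    [1, [-0.2, 0, 0], [0, 0, 0]],
    [1, [-0.2, 0, 0], [0, 0, 0]],
    [1, [-0.2, -0.015, 0], [0, 0, 0]],
    [1, [-0.1, 0, 0], [0, 0, 0]],
    [1, [-0.067, 0, 0], [0, 0, 0]],
    [1, [0, 0, 0], [0, 0, 0]],
    [1, [0, 0, 0], [0, 0, 0]]
  ]
}}

```text
t: 15.8
ee_pos: [492.2, -206.0, 148.6]
orientation: [-3.089, 0.561, -0.002]
ft_force: [0.7, -1.0, 0.2]
width: 87.9
grasp_force: 0.0
```

Run:
```python
from g import *
o=get_obs();w=get_image('wrist');p=cloud(w,o).reshape(-1,3);m=np.linalg.norm(p[:,:2]-[488,-205],axis=1)<60
q=p[m&(p[:,2]>100)&(p[:,2]<116)];print(len(q),cv2.minEnclosingCircle(q[:,:2].astype(np.float32)),np.median(q[:,2]))
plan([488.5,-204.5,41.5],tilt(0))
```

```text
2416 ((488.17816162109375, -205.86793518066406), 19.945053100585938) 107.36086048331424
now [ 492.3 -206.   148.6] turn [-0.002 -0.001 -0.002] shift after [-4.000e-02 -1.000e-03  1.071e+00] shift before [-4.200e-02  1.000e-03  1.071e+00]
```

Emit:
{"fn": "jog_arm", "kwargs": {
  "commands": [
    [1, [-0.04, 0, 0.05], [0, 0, 0]],
    [1, [0, 0, 0.1], [0, 0, 0]],
    [1, [0, 0, 0.15], [0, 0, 0]],
    [1, [0, 0, 0.15], [0, 0, 0]],
    [1, [0, 0, 0.15], [0, 0, 0]],
    [1, [0, 0, 0.15], [0, 0, 0]],
    [1, [0, 0, 0.15], [0, 0, 0]],
    [1, [0, 0, 0.1], [0, 0, 0]],
    [1, [0, 0, 0.07], [0, 0, 0]],
    [1, [0, 0, 0], [0, 0, 0]]
  ]
}}

```text
t: 16.85
ee_pos: [487.2, -203.8, 40.5]
orientation: [-3.089, 0.561, 0.001]
ft_force: [-0.9, 0.2, -0.4]
width: 88.3
grasp_force: 0.0
```

Emit:
{"fn": "jog_arm", "kwargs": {
  "commands": [
    [-1, [0, 0, 0], [0, 0, 0]],
    [-1, [0, 0, 0], [0, 0, 0]],
    [-1, [0, 0, 0], [0, 0, 0]],
    [-1, [0, 0, 0], [0, 0, 0]],
    [-1, [0, 0, 0], [0, 0, 0]],
    [-1, [0, 0, 0], [0, 0, 0]],
    [-1, [0, 0, 0], [0, 0, 0]],
    [-1, [0, 0, 0], [0, 0, 0]],
    [-1, [0, 0, 0], [0, 0, 0]]
  ]
}}

```text
t: 17.75
ee_pos: [488.0, -204.2, 41.8]
orientation: [-3.089, 0.561, -0.002]
ft_force: [-0.8, -0.1, 4.9]
width: 49.9
grasp_force: 30.0
```

Run:
```python
from g import *
o=get_obs();print(o['ee_pos'],o['qpos'].round(2),o['grasp_force'],o['width'])
```

```text
[ 487.98532967 -204.1819715    41.8043238 ] [-0.42  0.57  1.94  0.    0.64  1.51] 30.000024139881134 49.90325852389608
```

Emit:
{"fn": "jog_arm", "kwargs": {
  "commands": [
    [-1, [0, 0, -0.05], [0, 0, 0]],
    [-1, [0, 0, -0.1], [0, 0, 0]],
    [-1, [0, 0, -0.2], [0, 0, 0]],
    [-1, [0, 0, -0.2], [0, 0, 0]],
    [-1, [0, 0, -0.25], [0, 0, 0]],
    [-1, [0, 0, -0.25], [0, 0, 0]],
    [-1, [0, 0, -0.25], [0, 0, 0]],
    [-1, [0, 0, -0.25], [0, 0, 0]],
    [-1, [0, 0, -0.2], [0, 0, 0]],
    [-1, [0, 0, -0.1], [0, 0, 0]]
  ]
}}

```text
t: 18.75
ee_pos: [488.2, -204.6, 228.8]
orientation: [-3.09, 0.561, -0.006]
ft_force: [0.5, -1.2, -1.2]
width: 49.5
grasp_force: 30.0
```

Emit:
{"fn": "jog_arm", "kwargs": {
  "commands": [
    [-1, [0, 0, 0], [0, 0, -0.05]],
    [-1, [0, 0, 0], [0, 0, -0.1]],
    [-1, [0, 0, 0], [0, 0, -0.1]],
    [-1, [0, 0, 0], [0, 0, -0.1]],
    [-1, [0, 0, 0], [0, 0, -0.1]],
    [-1, [0, 0, 0], [0, 0, -0.1]],
    [-1, [0, 0, 0], [0, 0, -0.1]],
    [-1, [0, 0, 0], [0, 0, -0.1]],
    [-1, [0, 0, 0], [0, 0, -0.068]],
    [-1, [0, 0, 0], [0, 0, 0]]
  ]
}}

```text
t: 19.75
ee_pos: [487.1, -204.1, 226.1]
orientation: [-3.108, -0.444, -0.001]
ft_force: [-0.3, 0.5, -0.9]
width: 49.8
grasp_force: 30.0
```

```bash
cat > f.py <<'E'
from h import *
t=np.radians(16.4);Rf=tool([0,0,-1],[np.sin(t),-np.cos(t),0])
W=np.array([595,257,0])
E
python3 - <<'E'
from f import *
plan(W+[0,0,226],Rf);print(get_obs()['qpos'].round(2))
E
```

```text
now [ 487.1 -204.1  226.1] turn [-0.003 -0.001 -0.003] shift after [ 2.337e+00 -4.119e+00  1.000e-03] shift before [ 2.327 -4.125  0.012]
[-0.42  0.28  1.84  0.    1.03  0.87]
```

Emit:
{"fn": "jog_arm", "kwargs": {
  "commands": [
    [-1, [0.03, -0.05, 0], [0, 0, 0]],
    [-1, [0.06, -0.1, 0], [0, 0, 0]],
    [-1, [0.12, -0.21, 0], [0, 0, 0]],
    [-1, [0.12, -0.21, 0], [0, 0, 0]],
    [-1, [0.12, -0.21, 0], [0, 0, 0]],
    [-1, [0.12, -0.21, 0], [0, 0, 0]],
    [-1, [0.12, -0.21, 0], [0, 0, 0]],
    [-1, [0.12, -0.21, 0], [0, 0, 0]],
    [-1, [0.12, -0.21, 0], [0, 0, 0]],
    [-1, [0.12, -0.21, 0], [0, 0, 0]]
  ]
}}

```text
t: 20.75
ee_pos: [537.1, 2.7, 226.9]
orientation: [-3.108, -0.443, -0.002]
ft_force: [0.6, 0.6, -1.8]
width: 49.8
grasp_force: 30.0
```

Emit:
{"fn": "jog_arm", "kwargs": {
  "commands": [
    [-1, [0.12, -0.21, 0], [0, 0, 0]],
    [-1, [0.12, -0.21, 0], [0, 0, 0]],
    [-1, [0.12, -0.21, 0], [0, 0, 0]],
    [-1, [0.12, -0.21, 0], [0, 0, 0]],
    [-1, [0.12, -0.21, 0], [0, 0, 0]],
    [-1, [0.12, -0.21, 0], [0, 0, 0]],
    [-1, [0.12, -0.21, 0], [0, 0, 0]],
    [-1, [0.12, -0.21, 0], [0, 0, 0]],
    [-1, [0.12, -0.21, 0], [0, 0, 0]],
    [-1, [0.06, -0.1, 0], [0, 0, 0]]
  ]
}}

```text
t: 21.75
ee_pos: [590.8, 226.2, 227.2]
orientation: [-3.108, -0.445, -0.002]
ft_force: [-0.9, 0.8, -1.7]
width: 50.1
grasp_force: 30.0
```

Emit:
{"fn": "jog_arm", "kwargs": {
  "commands": [
    [-1, [0, 0, 0], [0, 0, 0]],
    [-1, [0, 0, 0], [0, 0, 0]],
    [-1, [0, 0, 0], [0, 0, 0]]
  ]
}}

```text
t: 22.05
ee_pos: [590.6, 222.8, 227.2]
orientation: [-3.109, -0.442, -0.001]
ft_force: [0.7, 0.4, -1.0]
width: 49.9
grasp_force: 30.0
```

Run:
```python
from f import *
o=get_obs()
plan(W+[0,0,226],Rf,o);print(o['qpos'].round(2))
s=get_image('side');d=get_image('scene')
for n,c in(('scene',d),('side',s)):
    p=cloud(c);b=c['image'].max(2);m=(p[...,2]>40)&(p[...,2]<53)&(np.linalg.norm(p[...,:2]-W[:2],axis=2)<95)
    r=cv2.minAreaRect(p[m][:,:2].astype(np.float32));print(n,m.sum(),np.median(p[m][:,2]),r)
    q=p[np.linalg.norm(p[...,:2]-o['ee_pos'][:2],axis=2)<45];q=q[(q[:,2]>130)&(q[:,2]<240)];
    print('bottle zmin',np.percentile(q[:,2],[0.5,2]))
    b=q[q[:,2]<218];print(cv2.minAreaRect(b[:,:2].astype(np.float32)))
```

```text
now [590.6 222.8 227.2] turn [-0.001 -0.001 -0.005] shift after [ 0.139 -0.316  0.012] shift before [ 0.137 -0.317  0.013]
[0.34 0.43 1.61 0.   1.1  1.63]
scene 2881 46.197110548373075 ((595.704345703125, 255.74462890625), (123.17607116699219, 120.05899047851562), 17.338008880615234)
bottle zmin [188.82511426 189.83904053]
((607.0699462890625, 218.55044555664062), (64.85589599609375, 33.73969268798828), 68.95539855957031)
side 3980 45.17525272019867 ((594.4197998046875, 257.744384765625), (119.68663787841797, 120.59823608398438), 15.65636157989502)Traceback (most recent call last):
  File "<stdin>", line 9, in <module>
    return _quantile_unchecked(
        a, q, axis, out, overwrite_input, method, keepdims, weights)
    return _ureduce(a,
                    func=_quantile_ureduce_func,
    ...<5 lines>...
                    overwrite_input=overwrite_input,
                    method=method)
    r = func(a, **kwargs)
    result = _quantile(arr,
                       quantiles=q,
    ...<2 lines>...
                       out=out,
                       weights=wgt)
    slices_having_nans = np.isnan(arr[-1, ...])
                                  ~~~^^^^^^^^^
IndexError: index -1 is out of bounds for axis 0 with size 0
```

Run:
```python
from f import *
import pickle
o=get_obs();w=get_image('wrist');pickle.dump((w,o),open('w2.pkl','wb'))
p=cloud(w,o);m=(p[...,2]>38)&(p[...,2]<54)&(np.linalg.norm(p[...,:2]-W[:2],axis=2)<95)
print(m.sum(),np.median(p[m][:,2]),cv2.minAreaRect(p[m][:,:2].astype(np.float32)))
cv2.imwrite('pics/w2.png',cv2.resize(w['image'],(800,600)))
```

```text
9543 44.988563086546094 ((596.0911865234375, 255.28933715820312), (118.84025573730469, 121.0335693359375), 16.446603775024414)
```

View pics/w2.png

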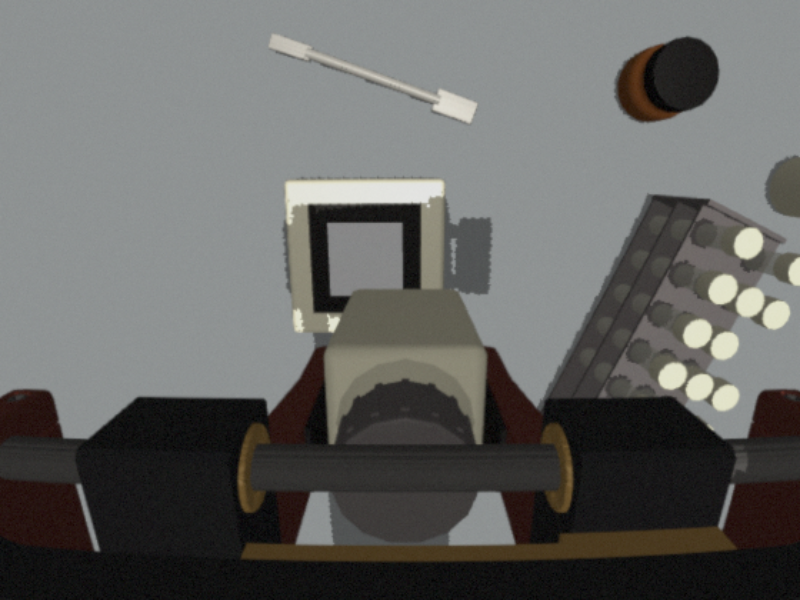

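The wrist view shows the bottle held square at (405,350) in front of the reader window at (365,255), with edges parallel. I'll check the bottle's offset in the hand from the depth.

Run:
```python
from f import *
import pickle
w,o=pickle.load(open('w2.pkl','rb'));p=cloud(w,o)
Rc=R.from_rotvec(o['orientation']);t=Rc.inv().apply((p-o['ee_pos']).reshape(-1,3)).reshape(p.shape)
f=t[206:240,248:320].reshape(-1,3)   # front face
f=f[f[:,2]<60];print('front face x',np.percentile(f[:,0],[10,50,90]),'slope dx/dz',np.polyfit(f[:,2],f[:,0],1),'dx/dy',np.polyfit(f[:,1],f[:,0],1),'z max (foot)',np.percentile(f[:,2],[95,99,100]),'y',f[:,1].min(),f[:,1].max())
c=t[272:300,240:330].reshape(-1,3);print('cap z',np.median(c[:,2]))
c=t[260:380,225:345].reshape(-1,3);c=c[abs(c[:,2]+67)<6];print('cap c',cv2.minEnclosingCircle(c[:,:2].astype(np.float32)))
plan([595.3,256.5,46+10+41.5+40],Rf)
```

```text
front face x [25.38888651 25.61878033 25.882241  ] slope dx/dz [-0.10996144 25.33543881] dx/dy [-3.09535437e-04  2.59439443e+01] z max (foot) [24.94670024 28.27712343 30.12320482] y -20.946177601064235 22.749075610385837
cap z -56.08312127427608
cap c ((1.2124594449996948, 0.5191956162452698), 19.698638916015625)
now [590.9 222.8 227.4] turn [-0.002 -0.002 -0.005] shift after [ 0.137 -0.311  0.899] shift before [ 0.135 -0.311  0.9  ]
```

Emit:
{"fn": "jog_arm", "kwargs": {
  "commands": [
    [-1, [0.03, -0.07, 0], [0, 0, -0.003]],
    [-1, [0.05, -0.11, 0], [0, 0, 0]],
    [-1, [0.05, -0.13, 0.05], [0, 0, 0]],
    [-1, [0, 0, 0.15], [0, 0, 0]],
    [-1, [0, 0, 0.2], [0, 0, 0]],
    [-1, [0, 0, 0.2], [0, 0, 0]],
    [-1, [0, 0, 0.2], [0, 0, 0]],
    [-1, [0, 0, 0.1], [0, 0, 0]],
    [-1, [0, 0, 0], [0, 0, 0]],
    [-1, [0, 0, 0], [0, 0, 0]]
  ]
}}

```text
t: 23.2
ee_pos: [595.0, 257.4, 137.4]
orientation: [-3.108, -0.448, -0.002]
ft_force: [-0.7, 0.6, -0.9]
width: 49.8
grasp_force: 30.0
```

```bash
cat > chk.py <<'E'
from f import *
o=get_obs();w=get_image('wrist');p=cloud(w,o);print(o['ee_pos'],o['ft_force'])
Rc=R.from_rotvec(o['orientation']);t=Rc.inv().apply((p-o['ee_pos']).reshape(-1,3)).reshape(p.shape)
f=t[195:245,235:335].reshape(-1,3);f=f[(abs(f[:,0]-25.5)<8)&(f[:,2]>-30)&(f[:,2]<39)&(abs(f[:,1])<23)]
c,*_=np.linalg.lstsq(np.c_[f[:,1:],np.ones(len(f))],f[:,0],rcond=None);r=f[:,0]-np.c_[f[:,1:],np.ones(len(f))]@c
f=f[abs(r)<1.5];c,*_=np.linalg.lstsq(np.c_[f[:,1:],np.ones(len(f))],f[:,0],rcond=None)
print('front x = y,z slopes, const',c.round(3),len(f),'z span',f[:,2].min(),f[:,2].max())
d=get_image('side');q=cloud(d);u=Rc.inv().apply((q-o['ee_pos']).reshape(-1,3))
m=(abs(u[:,0])<60)&(abs(u[:,1])<60)&(u[:,2]>-40)&(u[:,2]<44)
cv2.imwrite('pics/fin_%.0f.png'%(o['t']*10),np.hstack([cv2.resize(d['image'][230:410,190:340],(375,450)),cv2.resize(get_image('scene')['image'][150:310,380:510],(365,450))]))
print(len(u[m]))
plan([595.3,256.5,46+10+41.5],Rf)
E
python3 chk.py
```

```text
[594.98676216 257.38549707 137.37559757] [-0.71097379  0.58390392 -0.89134159]
front x = y,z slopes, const [ 3.0000e-03 -3.0000e-03  2.5574e+01] 3172 z span -29.992419949509788 38.95785975513178
1
now [595.6 257.5 138.5] turn [-0.002 -0.004 -0.   ] shift after [-0.006  0.009  0.41 ] shift before [-0.007  0.009  0.41 ]
```

Emit:
{"fn": "jog_arm", "kwargs": {
  "commands": [
    [-1, [-0.01, 0.005, 0.05], [0, 0, 0]],
    [-1, [0, 0, 0.08], [0, 0, 0]],
    [-1, [0, 0, 0.08], [0, 0, 0]],
    [-1, [0, 0, 0.08], [0, 0, 0]],
    [-1, [0, 0, 0.07], [0, 0, 0]],
    [-1, [0, 0, 0.04], [0, 0, 0]],
    [-1, [0, 0, 0], [0, 0, 0]],
    [-1, [0, 0, 0], [0, 0, 0]],
    [-1, [0, 0, 0], [0, 0, 0]],
    [-1, [0, 0, 0], [0, 0, 0]]
  ]
}}

```text
t: 24.35
ee_pos: [594.4, 256.6, 97.8]
orientation: [-3.108, -0.447, -0.003]
ft_force: [-0.6, 0.1, -1.1]
width: 49.7
grasp_force: 30.0
```

```bash
python3 chk.py; ls pics
```

```text
[594.36044305 256.61782692  97.82736822] [-0.61298471  0.09074323 -1.06917553]
front x = y,z slopes, const [ 3.0000e-03 -2.0000e-03  2.5568e+01] 3173 z span -29.98486022884316 38.99189810661198
0
now [594.2 256.5  97.7] turn [-0.002 -0.003 -0.001] shift after [0.01  0.003 0.002] shift before [0.01  0.003 0.002]
crop.png
fin_232.png
fin_244.png
scene0.png
side0.png
st.png
up.png
up2.png
w1.png
w2.png
wrist0.png
```

View pics/fin_244.png

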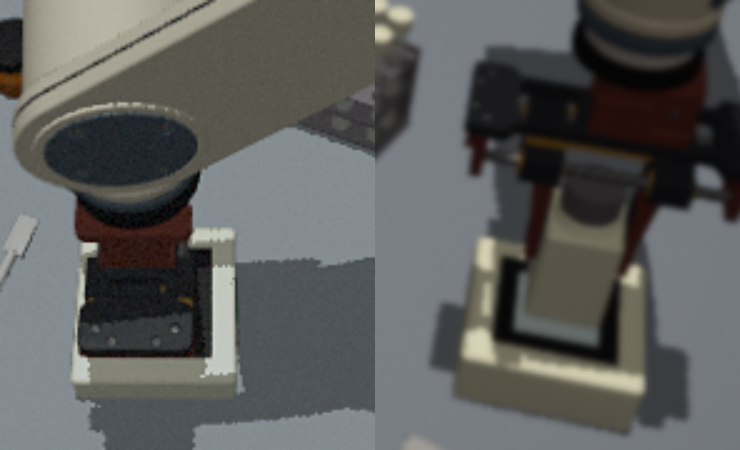

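The right half (scene view) shows the bottle upright and square above the window at about (570,310), clear of the reader. The forces are near zero and the pose is within about 1 mm, so I'm handing in.

```bash
python3 -c "
from h import *
print(close_job())"
```

```text
the job is handed in; nothing more can be done
None
```

The job is handed in: the bottle was stood upright on the bench, carried over the rack, and is held still and upright about 10 mm above the reader window, centred to within the roughly 2 mm camera calibration and with its sides parallel to the window's. I saw no sign of anything touching the reader or rack.

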